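Nest the dipping cups and feed their carrier under the dispenser

TASK

Stand every dipping cup upright in one nested stack on the wooden carrier block, the lowest cup in its recess. Then take the push stick and, using it alone and never touching the carrier with the gripper, feed the carrier along the steel fence, kept square against the fence all the way, until it is fully home against the dispenser's foot with the stack still on it. Finally stand the push stick back upright on the white cutting board, and leave the mug, the sauce bottle and the glass jar where they are.

Things in the scene. Friction and masses are not known exactly. Their poses are not given: they have to be found in the camera images.
- station: Fixed steel fence and dispenser. Origin on the slab in the inside corner of fence and dispenser foot. x = feed direction, along the fence to the dispenser (about world -y); y = from the lane into the fence (about world +x). Fence: bar 16 thick, 35 high, guiding face y = 0 from x = -420 to 0. Foot: stop face x = 0, y -90 to 16, 50 high, with a column 270 high. Pose varies.
- nozzle (a point): Lower end of the dispenser's spout nozzle (18 across), 214 above the slab, at x = -50, y = -40 of the station, above the carrier's home. It hangs from a fixed arm 34 wide (underside 240 above the slab) that overhangs the lane from the column to x = -70 of the station.
- carrier_mid (a point): Centre (15 above the underside) of the loose wooden carrier block, 100 long (its x, feed direction) x 80 wide (its y, towards the fence) x 30 high, about 0.5 kg, sliding on the slab. It starts a little askew, 10 to 20 clear of the fence, its centre 240 to 290 before the foot. Home (touching fence and foot) its centre is at x = -50, y = -40 of the station.
- carrier_recess (a point): Centre of the floor of the round recess in the middle of the carrier's top: 40 across, 12 deep, floor 18 above the carrier's underside. The lowest cup's foot stands in it.
- board: Fixed white plastic cutting board, 240 (its x axis, about world -y) x 130 (its y axis) x 10 thick; origin at the centre of its underside.
- stick_grip (a point): Grip point of the loose wooden push stick (0.22 kg) that stands on its flat underside on the board; the point is 70 above the underside. x points forward to its head, y left, z up. Grip block 36 (x) x 18 (y), its top 90 above the underside, on a base 80 x 50 x 12 thick: pinch it across the 18 from above. A low bar leads forward to the head.
- stick_corner (a point): Inner corner of the stick's L-shaped head (24 high), 12 above the underside: 100 ahead (x) and 35 right (y = -35) of the grip point. From it the push face, square to x, runs 55 to the left; the cheek's inner face, square to y, runs 70 forward (cheek 10 thick). It fits the carrier's rear corner on the side away from the fence: face behind the carrier, cheek along its side.
- cup1_mid (a point): Centre (half-way up, 28 above its underside) of a loose round blue-glazed dipping cup (absent in some starts), z up out of its mouth. All cups are alike: 56 high, foot 34 across, flaring to a rim band 64 across and 8 high; wall 3, thick bottom of 22, so each cup nested in another stands 22 higher than it; about 0.11 kg. Pinch it from above across the rim band.
- cup2_mid (a point): Centre (half-way up, 28 above its underside) of a loose round blue-glazed dipping cup (absent in some starts), z up out of its mouth. All cups are alike: 56 high, foot 34 across, flaring to a rim band 64 across and 8 high; wall 3, thick bottom of 22, so each cup nested in another stands 22 higher than it; about 0.11 kg. Pinch it from above across the rim band.
- cup3_mid (a point): Centre (half-way up, 28 above its underside) of a loose round blue-glazed dipping cup (absent in some starts), z up out of its mouth. All cups are alike: 56 high, foot 34 across, flaring to a rim band 64 across and 8 high; wall 3, thick bottom of 22, so each cup nested in another stands 22 higher than it; about 0.11 kg. Pinch it from above across the rim band.
- cup4_mid (a point): Centre (half-way up, 28 above its underside) of a loose round blue-glazed dipping cup (absent in some starts), z up out of its mouth. All cups are alike: 56 high, foot 34 across, flaring to a rim band 64 across and 8 high; wall 3, thick bottom of 22, so each cup nested in another stands 22 higher than it; about 0.11 kg. Pinch it from above across the rim band.
- cup5_mid (a point): Centre (half-way up, 28 above its underside) of a loose round blue-glazed dipping cup (absent in some starts), z up out of its mouth. All cups are alike: 56 high, foot 34 across, flaring to a rim band 64 across and 8 high; wall 3, thick bottom of 22, so each cup nested in another stands 22 higher than it; about 0.11 kg. Pinch it from above across the rim band.
- mug: Bystander, to be left alone: terracotta mug with a handle, 76 across, 80 high; origin at the centre of its underside.
- saucebottle: Bystander, to be left alone: amber sauce bottle, 60 across, 190 high; origin at the centre of its underside.
- saltjar: Bystander, to be left alone: glass jar with a steel cap, 70 across, 90 high; origin at the centre of its underside.

How it is judged:
By the outcome, as a careful person would: the job done as asked, in the order asked, and still so for the second after the job is handed in, with the robot touching nothing.
Of cup1, cup2, cup3, cup4, cup5 only 3 to 5 are there at a start; the rules pass over those that are not, and their reading is None.
At some moment in a run one of stick may be knocked a few centimetres aside while the robot is not near it.
It also fails if it takes over 210 s, if anything falls off the work surface, if the arm or the gripper's body presses on something with over 40 N, if the wrist force passes 120 N, or if a joint passes its speed limit or range.

ROBOT

A 6-joint arm with a two-finger parallel gripper is mounted at the origin on the work surface. World frame = base frame: x ahead of the robot, y to its left, z up, the work surface at z = 0. Lengths are in m, angles in rad, forces in N, time in s.
With the tool pointing down it reaches from about 0.35 to 0.85 m from the base axis. Payload 8.1 kg.
Tool frame: the origin (TCP) lies at the very end of the fingers, on their centre line; the grasp point (between the pads) lies 19 mm behind it; z points along the fingers, y is the line along which they close (so a half turn about z gives the same grasp; the last joint's range is limited). The gripper opens to 85 mm and grips with 20 to 120 N. Pads are 22 mm wide; open, the fingers measure 114 mm over their backs; the gripper's body (76 mm by 85 mm) begins 54 mm behind the grasp point. The pads swing forward as they close: fully open they stand 13 mm farther back than shut.
Start: joints at [-1.275, 0.13, 1.488, -0, 1.523, -0.085], TCP at [0.223, -0.557, 0.2] pointing down, gripper open.
Joint ranges: [-2.96, 2.96], [-0.89, 2.26], [0.02, 2.5], [-1.34, 4.48], [0, 2.73], [-2.66, 2.66]. Speed limits (rad/s): [2.39, 2.39, 2.79, 3.14, 3.14, 3.14].

INTERFACE

Orientations are given as [roll, pitch, yaw] about the fixed x, y, z axes, in that order (R = Rz(yaw) Ry(pitch) Rx(roll)).
In Python, from bench import bot gives the robot as it stands.
- The arm moves only by the shell command python3 -m inch 'ROWS' [FORCE]. ROWS is JSON, a list of rows, each a list of 3 entries, a list of its own where there are three numbers: the shift along the tool's x, y, z in mm, then the turn, a rotation vector about the tool's x, y, z in degrees, then the finger opening in mm, from 0 to 85.4. In form: [[[x, y, z], [rx, ry, rz], grip], ...]. A call has 1 to 5 rows; each row shifts and turns the commanded pose from where the row before left it, along the tool's axes as they then stand; what a row does not reach is not made up. A row lasts 1/8 s, in which the tool goes at most 62.5 mm and 10.7 degrees, less where a joint would pass 70% of its speed; a pose out of reach is approached as far as the arm can. A call with a gripper value outside its range is refused whole. The fingers move at their own pace and stop on an object; FORCE is the grip in N (left out, the last holds). Time passes only in rows, so rows that do not move let the fingers close. It gives the time, the measured TCP pose, the force, the opening and the grip force at its end, in the units of the state.
- bot.state(): the state, without advancing time (a new reading comes with each control period).
- bot.grab_frame(name): name is "side" or "top"; returns (picture, depth): 384x512x3 uint8, red, green, blue; 384x512 float32, m along the optical axis (not along the pixel's ray), 0 where there is no reading.
- bot.camera_params(name): a dict with "K" (3x3 intrinsics, pixels), "eye" and "rotation" of the camera in the world. Camera axes: x right, y up, looking along -z (the intrinsics and any distortion apply to the point x, -y, -z); pixel columns grow to the right and rows downward; lengths in m; the calibration is good to about 2 mm. A picture is of the moment at which its call begins. camera_params takes no time and is no camera call.
- bot.finish_job(): hands the job in; it is judged then, once.
The state is a dict: "t": time; "joints": joint angles; "qd": joint speeds; "tau": joint torques, N m; "tool_pos": TCP position; "eef_rot": TCP orientation; "contact_force": force on the tool from outside, world axes, zero at the start; "moment": the same for the moment, N m; "gripper_width": opening from 0.0 (shut) to 1.0 (fully open); "gripper_force": force on a finger pad.
Only numpy, scipy, OpenCV 4.12 (cv2) and the standard library are available. Lean on these libraries where they do the work, as an engineer would, in place of code of your own. Each camera call takes 0.05 s, during which the arm holds its last target. There are 200 camera calls.

## Working session

There is one attempt and no reset: what is moved stays moved. The work goes in short steps, Python scripts to look and compute and a shell command to move; the robot and the scene stay as the last step left them, time stands still between calls to the robot, and variables do not carry over. Pictures are saved under pics/ and viewed, at most 14 in all, crops included, and the job is handed in when it is done.

```bash
mkdir -p pics; ls
cat > h.py <<'E'
import numpy as np,cv2
from bench import bot
def cam(n,save=None):
    p,d=bot.grab_frame(n)
    if save: cv2.imwrite('pics/'+save,p[:,:,::-1])
    c=bot.camera_params(n);K=np.array(c['K']);R=np.array(c['rotation']);e=np.array(c['eye'])
    v,u=np.mgrid[:384,:512]
    x=(u-K[0,2])/K[0,0]*d; y=(v-K[1,2])/K[1,1]*d
    P=np.stack([x,-y,-d],-1)@R.T+e
    P[d==0]=np.nan
    return p,d,P
E
python3 - <<'E'
from h import *
for n in('top','side'):
    p,d,P=cam(n,n+'0.png'); c=bot.camera_params(n); print(c); np.savez(n+'0.npz',p=p,d=d,P=P)
print(bot.state())
E
```

```text
picsTraceback (most recent call last):
  File "<stdin>", line 3, in <module>
  File "h.py", line 9, in cam
    P=np.stack([x,-y,-d],-1)@R.T+e
      ~~~~~~~~~~~~~~~~~~~~~~~~~~^~
ValueError: operands could not be broadcast together with shapes (384,512) (3,)
```

View pics/top0.png

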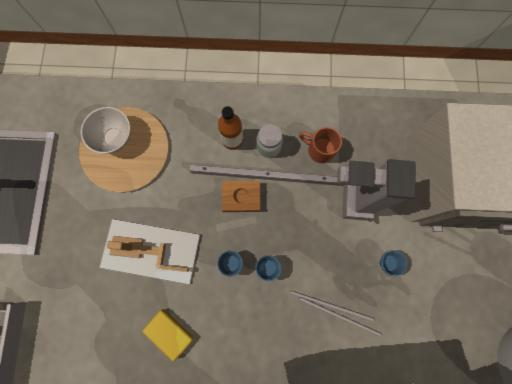

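Run:
```python
from bench import bot
for n in('top','side'): print(bot.camera_params(n))
print(bot.state())
```

```text
{'K': array([[353.71544612,   0.        , 253.32909874],
       [  0.        , 353.71544612, 191.56626288],
       [  0.        ,   0.        ,   1.        ]]), 'eye': array([0.42484781, 0.01318551, 0.9477561 ]), 'rotation': array([ 0.20673205,  0.0028177 , -1.52728889])}
{'K': array([[356.33767949,   0.        , 258.74405251],
       [  0.        , 356.33767949, 192.66135871],
       [  0.        ,   0.        ,   1.        ]]), 'eye': array([0.29581984, 0.5113344 , 0.83440487]), 'rotation': array([ 0.69461336, -0.01393674, -2.63100803])}
{'t': 0.05, 'joints': array([-1.27540927e+00,  1.31153969e-01,  1.48926626e+00,  1.48945301e-05,
        1.52299939e+00, -8.53833157e-02]), 'qd': array([-4.58118236e-05,  9.53801852e-04, -4.47746737e-04, -2.14813127e-04,
       -4.00626161e-04,  1.04885520e-03]), 'tau': array([ 1.45060338e-03, -5.71377933e+01, -5.02336478e+01, -3.56936539e-05,
        8.97536724e-03, -2.72839100e-05]), 'tool_pos': array([ 0.22284219, -0.5564385 ,  0.19935593]), 'eef_rot': array([-3.13977361e+00, -1.70624726e-04,  3.80769493e-01]), 'contact_force': array([ 0.03259192,  0.24160068, -0.32400889]), 'moment': array([ 0.05415717,  0.00330771, -0.03476385]), 'gripper_force': 0.0, 'gripper_width': 1.0049785946344123}
```

```bash
sed -i "s/^import numpy.*/import numpy as np,cv2\nfrom scipy.spatial.transform import Rotation as Ro/; s/R=np.array(c\['rotation'\])/R=Ro.from_euler('xyz',c['rotation']).as_matrix()/" h.py
python3 - <<'E'
from h import *
for n in('top','side'):
    p,d,P=cam(n,n+'0.png'); np.savez(n+'0.npz',p=p,d=d,P=P)
    if n=='top':
        for nm,u,v in [('slab',300,230),('slab2',60,300),('carrier',255,190),('board',190,235),('cupA',231,264),('cupB',269,268),('cupC',394,263),('grip',117,247),('fenceL',195,169),('fenceR',330,180),('jar',270,135),('mug',323,145),('sauce',228,112)]:
            print(nm,np.round(P[v,u],4))
E
```

```text
slab [ 0.5238 -0.105  -0.0013]
slab2 [ 0.3164  0.5116 -0.0037]
carrier [0.6217 0.0199 0.0289]
board [0.4968 0.1861 0.0117]
cupA [0.4266 0.0733 0.0205]
cupB [ 0.4208 -0.0246  0.0199]
cupC [ 0.4473 -0.3446  0.0206]
grip [0.4541 0.3403 0.101 ]
fenceL [0.6713 0.1828 0.0336]
fenceR [ 0.6563 -0.178   0.0341]
jar [ 0.7542 -0.0128  0.0904]
mug [ 0.7634 -0.1644  0.0058]
sauce [0.7679 0.0886 0.1895]
```

View pics/side0.png

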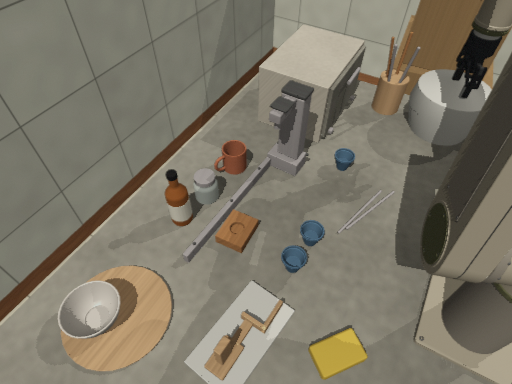

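```bash
cat >> h.py <<'E'
def cups(P,p,zlo=0.046,zhi=0.062):
    hsv=cv2.cvtColor(p,cv2.COLOR_RGB2HSV)
    m=((hsv[...,0]>95)&(hsv[...,0]<125)&(hsv[...,1]>80)).astype(np.uint8)
    n,l,s,c=cv2.connectedComponentsWithStats(m)
    for i in range(1,n):
        if s[i,4]<60: continue
        Q=P[l==i]; zt=np.nanpercentile(Q[:,2],97); q=Q[(Q[:,2]>zt-.006)][:,:2]
        (cx,cy),r=cv2.minEnclosingCircle((q*1000).astype(np.float32))
        print('cup px',c[i].round(),'n',s[i,4],'ztop',zt.round(4),'ctr',round(cx),round(cy),'r',round(r,1),'mean',np.nanmean(Q[:,:2],0).round(4))
def rect(P,mask):
    q=P[mask]; q=q[np.isfinite(q[:,0])]
    r=cv2.minAreaRect((q[:,:2]*1000).astype(np.float32)); return np.round(r[0],1),np.round(r[1],1),round(r[2],2),q[:,2].mean().round(4)
def box(P,p,u0,u1,v0,v1,z0,z1):
    m=np.zeros(P.shape[:2],bool); m[v0:v1,u0:u1]=1
    m&=(P[...,2]>z0)&(P[...,2]<z1)
    n,l,s,c=cv2.connectedComponentsWithStats(m.astype(np.uint8)); 
    return l==(1+np.argmax(s[1:,4]))
E
python3 - <<'E'
from h import *
D=np.load('top0.npz');P=D['P'];p=D['p']
cups(P,p)
print('slabz',np.nanmean(P[210:240,290:340,2]))
print('carrier',rect(P,box(P,p,215,270,172,220,.02,.036)))
print('grip',rect(P,box(P,p,95,150,225,270,.09,.11)))
m=box(P,p,145,200,235,280,.026,.045);print('head',rect(P,m),m.sum())
f=box(P,p,185,340,160,190,.026,.042);print('fence',rect(P,f))
q=P[f];
for y0 in (.15,.1,.05,0,-.05,-.1,-.15):
    s=q[abs(q[:,1]-y0)<.01]; print(y0,np.nanpercentile(s[:,0],[2,98]).round(4))
print('foot');f=box(P,p,335,385,150,230,.042,.058);print(rect(P,f),f.sum())
q=P[f]
for x0 in (.57,.585,.6,.615,.63): 
    s=q[abs(q[:,0]-x0)<.006]; print(x0,np.nanmax(s[:,1]).round(4) if len(s) else 0)
im=cv2.resize(p[140:300,90:400,::-1],None,fx=2.5,fy=2.5,interpolation=cv2.INTER_CUBIC);cv2.imwrite('pics/c0.png',im)
E
```

```text
cup px [393. 263.] n 497 ztop 0.0559 ctr 447 -331 r 31.4 mean [ 0.4475 -0.3379]
cup px [230. 263.] n 459 ztop 0.055 ctr 429 74 r 29.9 mean [0.4287 0.075 ]
cup px [268. 268.] n 478 ztop 0.0555 ctr 422 -20 r 30.3 mean [ 0.4214 -0.0216]
slabz -0.000901683555907329
carrier (array([605.7,  57.7]), array([79.1, 98.7]), 2.73, np.float64(0.0289))
grip (array([459.4, 349. ]), array([36.8, 17.7]), 85.52, np.float64(0.0983))
head (array([438.1, 220.8]), array([79.7, 64.3]), 86.37, np.float64(0.0328)) 231
fence (array([667.5,   0.8]), array([394.3,  18.1]), 87.51, np.float64(0.0337))
0.15 [0.6659 0.6814]
0.1 [0.6635 0.6779]
0.05 [0.6611 0.6773]
0 [0.659  0.6742]
-0.05 [0.6571 0.673 ]
-0.1 [0.6549 0.6696]
-0.15 [0.6529 0.6688]
foot
(array([ 595.6, -252. ]), array([68.5, 91.6]), 87.35, np.float64(0.049)) 406
0.57 -0.2169
0.585 -0.2174
0.6 -0.2188
0.615 -0.2186
0.63 -0.2194
```

View pics/c0.png

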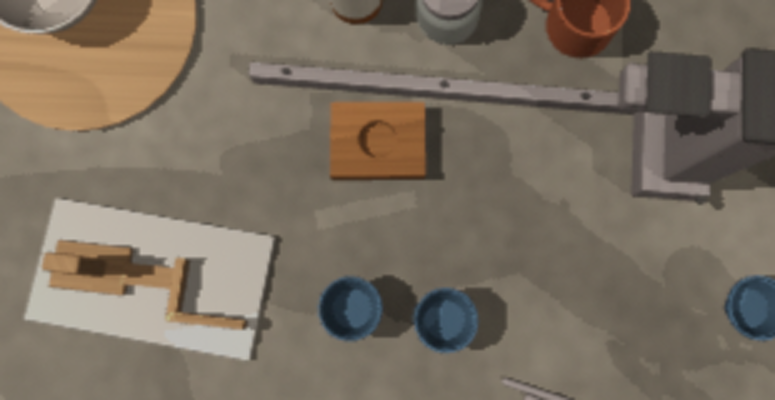

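```bash
python3 -m inch '[[[0,0,0],[0,0,-9.75],85],[[0,0,0],[0,0,-9.75],85],[[0,0,0],[0,0,-9.75],85],[[0,0,0],[0,0,-9.75],85]]' 40; python3 -m inch '[[[0,0,0],[0,0,-9.75],85],[[0,0,0],[0,0,-9.75],85],[[0,0,0],[0,0,-9.75],85]]'; python3 -m inch '[[[40,40,0],[0,0,0],85],[[40,40,0],[0,0,0],85],[[40,40,0],[0,0,0],85],[[40,40,0],[0,0,0],85],[[40,40,0],[0,0,0],85]]'
```

```text
t: 0.65
tool_pos: [0.2229, -0.5568, 0.1999]
eef_rot: [-3.141, -0.001, 1.067]
contact_force: [-0.0, 0.8, 0.3]
gripper_width: 0.995
gripper_force: 0.0
t: 1.02
tool_pos: [0.2229, -0.5567, 0.1999]
eef_rot: [-3.141, -0.001, 1.578]
contact_force: [0.1, -0.1, 0.0]
gripper_width: 0.991
gripper_force: 0.0
t: 1.65
tool_pos: [0.4237, -0.3552, 0.2002]
eef_rot: [-3.141, -0.0, 1.572]
contact_force: [0.6, -0.4, -0.0]
gripper_width: 0.989
gripper_force: 0.0
```

```bash
python3 -m inch '[[[24,23,20],[0,0,0],85],[[0,0,40],[0,0,0],85],[[0,0,40],[0,0,0],85],[[0,0,40],[0,0,0],85],[[0,0,28],[0,0,0],85]]' 40; python3 -m inch '[[[0,0,0],[0,0,0],85],[[0,0,0],[0,0,0],55],[[0,0,0],[0,0,0],55],[[0,0,0],[0,0,0],55],[[0,0,0],[0,0,0],55]]'; python3 -m inch '[[[0,0,0],[0,0,0],55],[[0,0,-40],[0,0,0],55],[[0,0,-40],[0,0,0],55],[[0,0,-40],[0,0,0],55],[[0,0,-40],[0,0,0],55]]'
python3 - <<'E'
from h import *
p,d,P=cam('top','t1.png'); s,_,S=cam('side','s1.png'); cups(P,p); cups(S,s); print(bot.state()['tool_pos'])
cv2.imwrite('pics/s1c.png',cv2.resize(s[90:250,230:430,::-1],None,fx=3,fy=3))
E
```

```text
t: 2.28
tool_pos: [0.4447, -0.3317, 0.0299]
eef_rot: [-3.14, -0.002, 1.572]
contact_force: [0.1, -0.2, 1.2]
gripper_width: 0.996
gripper_force: 0.0
t: 2.9
tool_pos: [0.4461, -0.3331, 0.0331]
eef_rot: [3.141, 0.001, 1.572]
contact_force: [-0.0, 0.5, 0.7]
gripper_width: 0.644
gripper_force: 0.0
t: 3.52
tool_pos: [0.4456, -0.3326, 0.1937]
eef_rot: [-3.142, -0.0, 1.572]
contact_force: [-0.2, -0.0, 0.2]
gripper_width: 0.643
gripper_force: 0.0
cup px [393. 263.] n 498 ztop 0.0557 ctr 447 -331 r 31.6 mean [ 0.4475 -0.3381]
cup px [230. 263.] n 471 ztop 0.0557 ctr 429 74 r 30.3 mean [0.4286 0.0755]
cup px [268. 268.] n 486 ztop 0.0558 ctr 422 -20 r 30.6 mean [ 0.4215 -0.0216]
cup px [344. 158.] n 302 ztop 0.0555 ctr 446 -328 r 32.9 mean [ 0.4459 -0.3328]
cup px [312. 232.] n 425 ztop 0.0566 ctr 421 -19 r 31.9 mean [ 0.4214 -0.0255]
cup px [294. 258.] n 487 ztop 0.0568 ctr 428 76 r 31.9 mean [0.4295 0.0691]
[ 0.44809226 -0.33481363  0.19851829]
```

View pics/s1c.png

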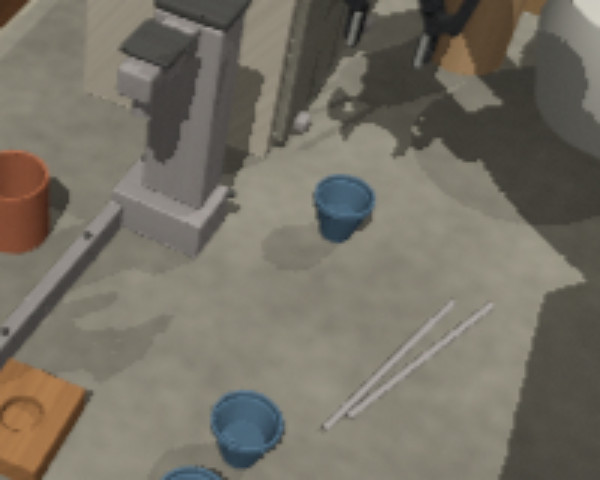

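Run:
```python
from h import *
c=bot.camera_params('side');K=np.array(c['K']);R=Ro.from_euler('xyz',c['rotation']).as_matrix()
def pr(w):
    q=R.T@(np.array(w)-c['eye']); return K[0,0]*q[0]/-q[2]+K[0,2],K[1,1]*-q[1]/-q[2]+K[1,2]
print(bot.state()['tool_pos'],bot.state()['eef_rot'],pr(bot.state()['tool_pos']))
for n in('top','side'):
    p,d,P=cam(n)
    m=(abs(P[...,0]-.446)<.12)&(abs(P[...,1]+.333)<.12)&(P[...,2]>.1); 
    for z in(.18,.19,.2,.21,.23,.26,.3):
        q=P[m&(abs(P[...,2]-z)<.006)]
        if len(q): print(n,z,len(q),q.min(0).round(3),q.max(0).round(3))
cv2.imwrite('pics/s2.png',p[:,:,::-1])
```

```text
[ 0.44809226 -0.33481363  0.19851829] [3.13476038 0.00615943 1.57201937] (np.float64(354.4654417530338), np.float64(116.97960766395147))
top 0.18 41 [ 0.547 -0.451  0.174] [ 0.565 -0.398  0.186]
top 0.19 47 [ 0.547 -0.452  0.184] [ 0.565 -0.397  0.196]
top 0.2 55 [ 0.547 -0.45   0.194] [ 0.566 -0.398  0.206]
top 0.21 149 [ 0.547 -0.453  0.204] [ 0.566 -0.398  0.216]
top 0.23 3 [ 0.475 -0.344  0.232] [ 0.475 -0.34   0.235]
top 0.26 38 [ 0.406 -0.329  0.254] [ 0.488 -0.321  0.266]
top 0.3 172 [ 0.384 -0.343  0.294] [ 0.509 -0.315  0.306]
side 0.18 35 [ 0.546 -0.445  0.174] [ 0.566 -0.397  0.186]
side 0.19 36 [ 0.546 -0.45   0.184] [ 0.566 -0.397  0.196]
side 0.2 39 [ 0.546 -0.448  0.194] [ 0.565 -0.398  0.206]
side 0.21 59 [ 0.546 -0.452  0.204] [ 0.564 -0.396  0.215]
side 0.23 8 [ 0.411 -0.337  0.232] [ 0.479 -0.32   0.236]
side 0.26 48 [ 0.405 -0.342  0.254] [ 0.487 -0.319  0.265]
side 0.3 139 [ 0.383 -0.35   0.294] [ 0.507 -0.313  0.306]
```

View pics/s2.png

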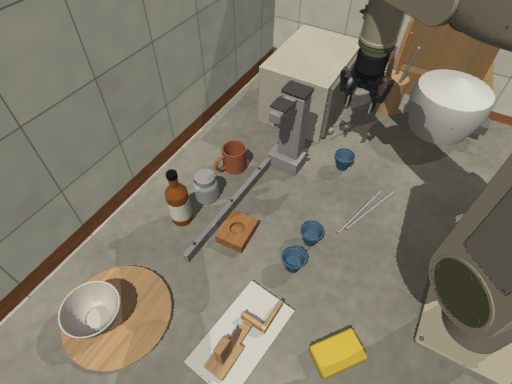

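Run:
```python
from h import *
for n in('top','side'):
    p,d,P=cam(n)
    for a,b in((.39,.446),(.446,.51)):
        m=(P[...,0]>a)&(P[...,0]<b)&(abs(P[...,1]+.333)<.03)&(P[...,2]>.08)
        q=P[m]; q=q[np.argsort(q[:,2])][:6]; print(n,q.round(3).tolist())
v,u=np.mgrid[100:114:2,340:384:4]
print(P[100:114:2,340:384:4,2].round(3))
print(bot.state()['tool_pos'])
cv2.imwrite('pics/s3.png',cv2.resize(p[60:180,310:420,::-1],None,fx=5,fy=5,interpolation=cv2.INTER_CUBIC))
```

```text
top [[0.418, -0.322, 0.23], [0.416, -0.321, 0.232], [0.418, -0.33, 0.234], [0.408, -0.325, 0.235], [0.416, -0.321, 0.235], [0.41, -0.325, 0.235]]
top [[0.473, -0.342, 0.228], [0.476, -0.321, 0.235], [0.474, -0.32, 0.235], [0.484, -0.325, 0.235], [0.478, -0.32, 0.236], [0.482, -0.324, 0.237]]
side [[0.412, -0.321, 0.229], [0.413, -0.322, 0.231], [0.41, -0.322, 0.232], [0.415, -0.319, 0.232], [0.416, -0.322, 0.234], [0.413, -0.322, 0.235]]
side [[0.475, -0.324, 0.226], [0.472, -0.329, 0.228], [0.472, -0.336, 0.23], [0.472, -0.32, 0.23], [0.478, -0.32, 0.231], [0.472, -0.327, 0.232]]
[[ 0.097  0.06   0.255  0.016  0.002 -0.002 -0.007 -0.001  0.278  0.277
   0.287]
 [ 0.088  0.244  0.248  0.001 -0.001 -0.002 -0.002  0.     0.272  0.273
   0.28 ]
 [ 0.073  0.236  0.242 -0.    -0.001 -0.001  0.001 -0.002  0.267  0.266
   0.275]
 [ 0.062  0.     0.232  0.    -0.002 -0.     0.     0.002  0.258  0.022
   0.031]
 [ 0.044 -0.001 -0.    -0.002  0.001  0.    -0.003  0.001  0.252  0.011
   0.02 ]
 [ 0.035  0.001  0.002 -0.    -0.    -0.     0.002  0.245  0.245  0.006
   0.013]
 [-0.002  0.     0.001  0.001  0.001 -0.002 -0.002  0.239  0.24   0.001
   0.005]]
[ 0.44515756 -0.33220507  0.19094033]
```

View pics/s3.png

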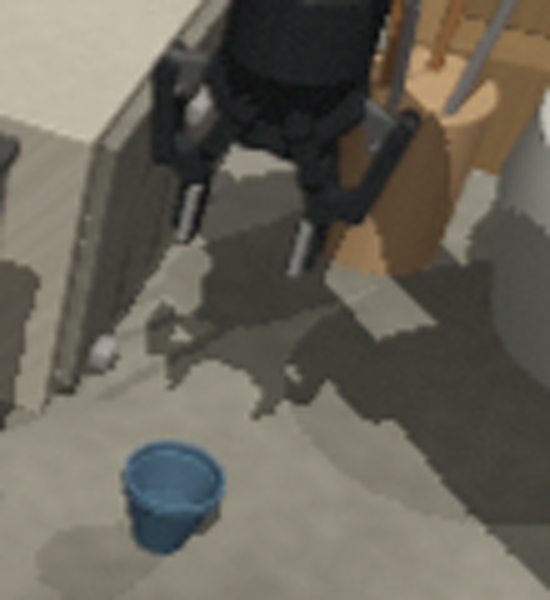

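```bash
cat >> h.py <<'E'
def tips(cx,cy,w=.06,zmin=.005,blue=False):
    for n in('top','side'):
        p,d,P=cam(n); h=cv2.cvtColor(p,cv2.COLOR_RGB2HSV)
        nb=~((h[...,0]>95)&(h[...,0]<125)&(h[...,1]>80))
        for sx in(-1,1):
            m=(P[...,0]*sx>cx*sx+.026)&(P[...,0]*sx<cx*sx+w)&(abs(P[...,1]-cy)<.02)&(P[...,2]>zmin)&nb
            q=P[m]; q=q[np.argsort(q[:,2])][:4]; print(n,sx,q.round(3).tolist())
    print(bot.state()['tool_pos'])
E
python3 -m inch '[[[0,0,0],[0,0,0],85],[[0,0,40],[0,0,0],85],[[0,0,40],[0,0,0],85],[[0,0,40],[0,0,0],85],[[0,0,40],[0,0,0],85]]'; python3 -m inch '[[[0,0,0],[0,0,0],85],[[0,0,0],[0,0,0],85]]'
python3 - <<'E'
from h import *
tips(.446,-.332,zmin=.015)
E
```

```text
t: 4.45
tool_pos: [0.445, -0.3321, 0.0301]
eef_rot: [-3.14, -0.001, 1.572]
contact_force: [0.4, -0.4, -0.1]
gripper_width: 0.995
gripper_force: 0.0
t: 4.7
tool_pos: [0.4461, -0.3331, 0.0334]
eef_rot: [3.141, 0.0, 1.572]
contact_force: [-0.2, 0.1, 0.0]
gripper_width: 0.997
gripper_force: 0.0
top -1 [[0.419, -0.318, 0.05], [0.417, -0.328, 0.053], [0.417, -0.326, 0.054], [0.418, -0.338, 0.054]]
top 1 [[0.475, -0.316, 0.052], [0.473, -0.314, 0.052], [0.474, -0.348, 0.053], [0.478, -0.333, 0.055]]
side -1 [[0.419, -0.321, 0.045], [0.416, -0.326, 0.051], [0.417, -0.336, 0.054], [0.415, -0.331, 0.055]]
side 1 [[0.477, -0.322, 0.049], [0.474, -0.313, 0.05], [0.475, -0.317, 0.05], [0.475, -0.324, 0.054]]
[ 0.44708151 -0.33394198  0.03470377]
```

```bash
python3 -m inch '[[[0,0,26],[0,0,0],85],[[0,0,0],[0,0,0],85],[[0,0,0],[0,0,0],55],[[0,0,0],[0,0,0],55],[[0,0,0],[0,0,0],55]]' 40; python3 -m inch '[[[0,0,0],[0,0,0],55],[[0,0,0],[0,0,0],55]]' 40
python3 - <<'E'
from h import *
tips(.446,-.332,zmin=.01); p,d,P=cam('side')
cv2.imwrite('pics/s4.png',cv2.resize(p[80:190,290:400,::-1],None,fx=5,fy=5,interpolation=cv2.INTER_CUBIC))
E
```

```text
t: 5.42
tool_pos: [0.4469, -0.3338, 0.0084]
eef_rot: [3.139, 0.002, 1.572]
contact_force: [0.1, 1.6, 6.9]
gripper_width: 0.712
gripper_force: 43.8
t: 5.68
tool_pos: [0.4469, -0.3338, 0.0084]
eef_rot: [3.139, 0.002, 1.572]
contact_force: [-0.3, 0.9, 7.1]
gripper_width: 0.713
gripper_force: 43.8
top -1 [[0.419, -0.315, 0.049], [0.41, -0.322, 0.05], [0.415, -0.322, 0.05], [0.405, -0.326, 0.051]]
top 1 [[0.481, -0.322, 0.05], [0.473, -0.314, 0.051], [0.478, -0.321, 0.052], [0.483, -0.321, 0.053]]
side -1 [[0.414, -0.323, 0.049], [0.41, -0.32, 0.049], [0.403, -0.328, 0.051], [0.408, -0.323, 0.052]]
side 1 [[0.481, -0.323, 0.051], [0.477, -0.32, 0.051], [0.479, -0.318, 0.053], [0.485, -0.324, 0.053]]
[ 0.44691109 -0.33379221  0.0083936 ]
```

View pics/s4.png

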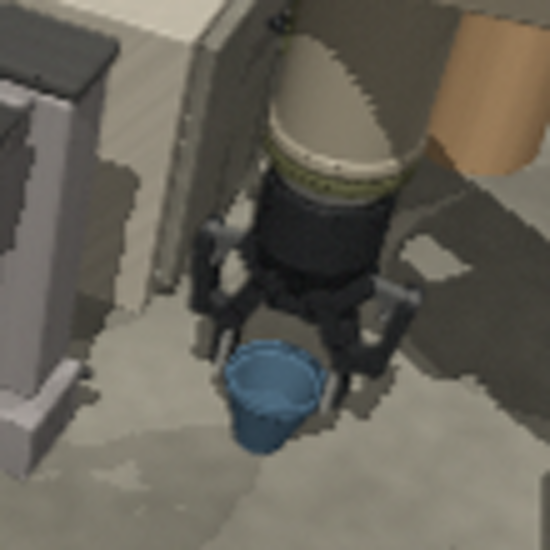

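```bash
python3 -m inch '[[[0,0,-30],[0,0,0],55],[[0,0,-40],[0,0,0],55],[[0,0,-40],[0,0,0],55],[[0,0,-40],[0,0,0],55],[[0,0,0],[0,0,0],55]]' 40; python3 -m inch '[[[45,0,0],[0,0,0],55],[[45,0,0],[0,0,0],55],[[45,0,0],[0,0,0],55],[[45,0,0],[0,0,0],55],[[45,0,0],[0,0,0],55]]';  python3 -m inch '[[[45,0,0],[0,0,0],55],[[45,0,0],[0,0,0],55],[[25,40,0],[0,0,0],55],[[25,40,0],[0,0,0],55],[[0,0,0],[0,0,0],55]]'
python3 - <<'E'
from h import *
p,d,P=cam('top','t5.png'); s,dd,S=cam('side','s5.png'); cups(P,p); cups(S,s); print(bot.state())
E
```

```text
t: 6.45
tool_pos: [0.448, -0.3348, 0.1616]
eef_rot: [3.135, 0.006, 1.572]
contact_force: [0.2, -0.5, -1.3]
gripper_width: 0.715
gripper_force: 44.6
t: 7.08
tool_pos: [0.4448, -0.1062, 0.1555]
eef_rot: [-3.141, -0.0, 1.572]
contact_force: [-0.1, 0.2, -0.7]
gripper_width: 0.716
gripper_force: 44.6
t: 7.7
tool_pos: [0.5259, 0.0341, 0.1545]
eef_rot: [-3.139, -0.001, 1.574]
contact_force: [-0.8, 0.3, -0.9]
gripper_width: 0.715
gripper_force: 44.7
cup px [230. 263.] n 469 ztop 0.0557 ctr 429 74 r 30.4 mean [0.4288 0.0754]
cup px [264. 267.] n 294 ztop 0.0554 ctr 421 -17 r 29.5 mean [ 0.4219 -0.0114]
cup px [269. 197.] n 527 ztop 0.2027 ctr 524 38 r 32.6 mean [0.5272 0.0326]
cup px [312. 232.] n 425 ztop 0.0564 ctr 421 -19 r 31.4 mean [ 0.4214 -0.0254]
cup px [294. 258.] n 487 ztop 0.0562 ctr 427 76 r 32.0 mean [0.4295 0.0689]
{'t': 7.8, 'joints': array([-3.54281844e-02, -4.31037368e-02,  1.74987413e+00, -2.24822582e-04,
        1.43742733e+00, -3.75490976e-02]), 'qd': array([-0.020053  , -0.03712282,  0.01820098, -0.00014001,  0.00196724,
       -0.0017306 ]), 'tau': array([  0.73837666, -46.56962872, -50.46378851,   0.11434916,
        -0.15221423,   0.06467245]), 'tool_pos': array([0.52448851, 0.03255447, 0.15511072]), 'eef_rot': array([-3.13898106e+00,  1.24795532e-04,  1.57294759e+00]), 'contact_force': array([-0.6123906 ,  0.09775056, -0.6518803 ]), 'moment': array([-0.03194284,  0.02298542,  0.03959092]), 'gripper_force': 44.65411474567645, 'gripper_width': 0.7178215861323108}
```

View pics/s5.png

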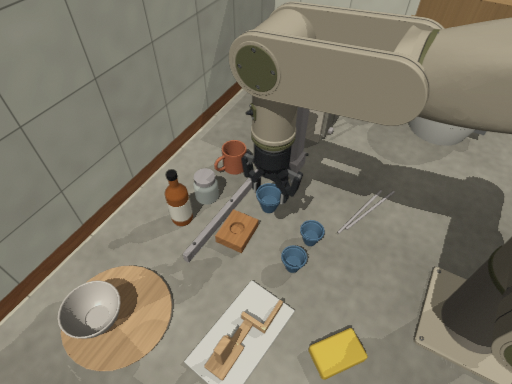

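Run:
```python
from h import *
D=np.load('side0.npz');P=D['P'];p=D['p']
print(rect(P,box(P,p,210,265,205,255,.022,.036)))
for n,b in(('top',(215,270,172,220)),('side',(210,265,205,255))):
    D=np.load(n+'0.npz');P=D['P'];u0,u1,v0,v1=b
    q=P[v0:v1,u0:u1].reshape(-1,3); 
    q=q[(abs(q[:,0]-.6057)<.03)&(abs(q[:,1]-.0577)<.03)&(q[:,2]<.0235)]
    print(n,len(q),cv2.minEnclosingCircle((q[:,:2]*1000).astype(np.float32)),q.mean(0))
```

```text
(array([606.3,  57.9]), array([ 81.4, 101.8]), 2.29, np.float64(0.0295))
top 167 ((607.4985961914062, 57.26730728149414), 19.54948616027832) [0.60804169 0.05743579 0.01716802]
side 122 ((608.5910034179688, 54.2892951965332), 18.896162033081055) [0.60969364 0.05356268 0.01832071]
```

```bash
python3 -m inch '[[[12,40,0],[0,0,0],55],[[11,40,0],[0,0,0],55],[[0,0,40],[0,0,0],55],[[0,0,40],[0,0,0],55],[[0,0,15],[0,0,0],55]]' 40; python3 -m inch '[[[0,0,0],[0,0,0],55],[[0,0,0],[0,0,0],55]]'
python3 - <<'E'
from h import *
p,d,P=cam('top'); s,dd,S=cam('side'); cups(P,p); cups(S,s); print(bot.state()['tool_pos'])
a=cv2.resize(p[150:260,200:300,::-1],(400,440));b=cv2.resize(s[150:260,190:290,::-1],(400,440)); cv2.imwrite('pics/ab6.png',np.hstack([a,b]))
E
```

```text
t: 8.43
tool_pos: [0.6024, 0.0546, 0.0584]
eef_rot: [-3.136, 0.0, 1.571]
contact_force: [0.2, 0.7, -1.3]
gripper_width: 0.712
gripper_force: 44.7
t: 8.68
tool_pos: [0.6066, 0.0552, 0.0637]
eef_rot: [3.138, -0.0, 1.572]
contact_force: [-0.4, 1.1, -1.2]
gripper_width: 0.718
gripper_force: 44.7
cup px [278. 268.] n 69 ztop 0.0567 ctr 423 -42 r 20.5 mean [ 0.4227 -0.0449]
cup px [235. 213.] n 408 ztop 0.1131 ctr 606 59 r 33.9 mean [0.611  0.0562]
cup px [312. 232.] n 426 ztop 0.0565 ctr 421 -19 r 31.8 mean [ 0.4215 -0.0253]
cup px [294. 258.] n 486 ztop 0.0563 ctr 428 75 r 32.8 mean [0.4295 0.0689]
[0.60682697 0.05533703 0.0637811 ]
```

View pics/ab6.png

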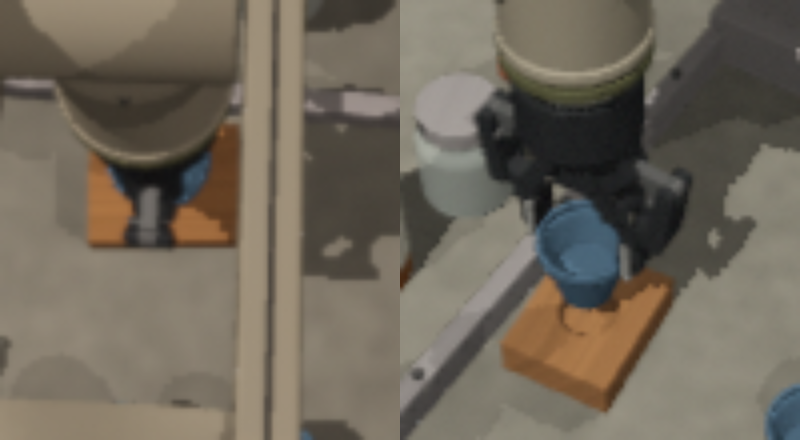

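```bash
python3 -m inch '[[[0,0,20],[0,0,0],55],[[0,0,10],[0,0,0],55],[[0,0,0],[0,0,0],55]]' 40; python3 -m inch '[[[0,0,3],[0,0,0],55],[[0,0,2],[0,0,0],55],[[0,0,1],[0,0,0],55],[[0,0,0],[0,0,0],55]]'
```

```text
t: 9.15
tool_pos: [0.6038, 0.0555, 0.0292]
eef_rot: [-3.138, 0.0, 1.572]
contact_force: [-0.2, 0.0, -0.4]
gripper_width: 0.713
gripper_force: 44.7
t: 9.65
tool_pos: [0.6056, 0.0555, 0.0264]
eef_rot: [3.141, -0.0, 1.572]
contact_force: [-2.8, -0.5, 5.3]
gripper_width: 0.715
gripper_force: 45.4
```

```bash
python3 -m inch '[[[0,0,0],[0,0,0],85],[[0,0,0],[0,0,0],85],[[0,0,0],[0,0,0],85],[[0,0,-30],[0,0,0],85],[[0,0,-30],[0,0,0],85]]' 40; python3 -m inch '[[[0,0,-40],[0,0,0],85],[[5,-45,0],[0,0,0],85],[[4,-45,0],[0,0,0],85],[[4,-45,0],[0,0,0],85],[[4,-42,0],[0,0,0],85]]';  python3 -m inch '[[[0,0,0],[0,0,0],85],[[0,0,0],[0,0,0],85]]'
python3 - <<'E'
from h import *
p,d,P=cam('top'); s,dd,S=cam('side'); cups(P,p); cups(S,s); print(bot.state()['tool_pos'])
print(rect(S,box(S,s,210,265,205,255,.022,.036)))
b=cv2.resize(s[150:310,170:330,::-1],None,fx=3.5,fy=3.5); cv2.imwrite('pics/7.png',b)
E
```

```text
t: 10.28
tool_pos: [0.6047, 0.0554, 0.0855]
eef_rot: [-3.14, 0.0, 1.572]
contact_force: [1.1, 0.4, 1.0]
gripper_width: 0.992
gripper_force: 0.0
t: 10.9
tool_pos: [0.4268, 0.0723, 0.1252]
eef_rot: [3.141, -0.0, 1.572]
contact_force: [-0.4, 0.5, -0.3]
gripper_width: 0.997
gripper_force: 0.0
t: 11.15
tool_pos: [0.4291, 0.0723, 0.126]
eef_rot: [3.14, -0.0, 1.572]
contact_force: [-0.5, 0.0, 0.9]
gripper_width: 0.993
gripper_force: 0.0
cup px [240. 192.] n 412 ztop 0.0722 ctr 605 58 r 29.8 mean [0.6094 0.0584]
cup px [269. 267.] n 391 ztop 0.0529 ctr 422 -21 r 29.7 mean [ 0.4223 -0.025 ]
cup px [236. 220.] n 413 ztop 0.0746 ctr 605 59 r 31.3 mean [0.6087 0.0533]
cup px [309. 233.] n 280 ztop 0.0568 ctr 416 24 r 68.5 mean [ 0.4272 -0.018 ]
cup px [294. 258.] n 486 ztop 0.0566 ctr 428 76 r 31.5 mean [0.4295 0.0691]
[0.42938554 0.07213672 0.12588382]
(array([606. ,  57.9]), array([ 81.2, 103. ]), 2.16, np.float64(0.0295))
```

View pics/7.png

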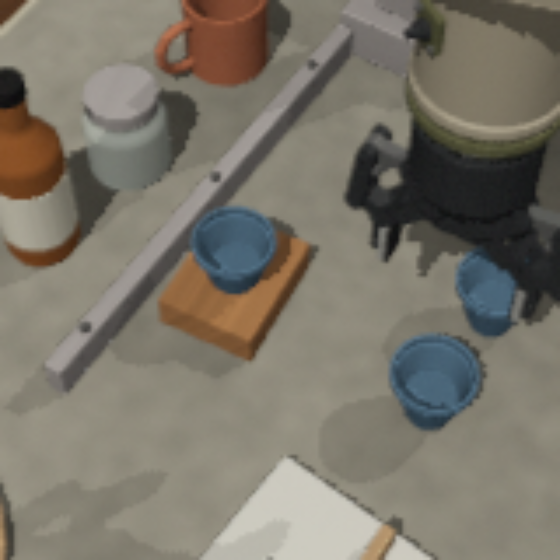

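```bash
python3 -m inch '[[[0,0,40],[0,0,0],85],[[0,0,40],[0,0,0],85],[[0,0,20],[0,0,0],85],[[0,0,19],[0,0,0],85],[[0,0,0],[0,0,0],85]]' 40; python3 -m inch '[[[0,0,0],[0,0,0],85],[[0,0,0],[0,0,0],55],[[0,0,0],[0,0,0],55],[[0,0,0],[0,0,0],55],[[0,0,0],[0,0,0],55]]'; python3 -m inch '[[[0,0,0],[0,0,0],55],[[0,0,-30],[0,0,0],55],[[0,0,-50],[0,0,0],55],[[0,0,-50],[0,0,0],55]]';  python3 -m inch '[[[-4,42,0],[0,0,0],55],[[-4,45,0],[0,0,0],55],[[-4,45,0],[0,0,0],55],[[-5,45,0],[0,0,0],55],[[0,0,0],[0,0,0],55]]';  python3 -m inch '[[[0,0,30],[0,0,0],55],[[0,0,20],[0,0,0],55],[[0,0,0],[0,0,0],55]]'
python3 - <<'E'
from h import *
p,d,P=cam('top'); s,dd,S=cam('side'); cups(P,p); cups(S,s); print(bot.state()['tool_pos'])
b=cv2.resize(s[130:290,170:330,::-1],None,fx=3.5,fy=3.5); cv2.imwrite('pics/8.png',b)
E
```

```text
t: 11.88
tool_pos: [0.4273, 0.072, 0.0048]
eef_rot: [-3.138, 0.0, 1.572]
contact_force: [0.1, -0.2, 0.0]
gripper_width: 0.996
gripper_force: 0.0
t: 12.5
tool_pos: [0.4295, 0.0723, 0.0077]
eef_rot: [3.139, -0.0, 1.572]
contact_force: [-0.2, -0.3, 5.1]
gripper_width: 0.715
gripper_force: 43.5
t: 13.0
tool_pos: [0.4276, 0.0722, 0.1376]
eef_rot: [-3.141, 0.0, 1.572]
contact_force: [1.5, -0.4, -2.0]
gripper_width: 0.714
gripper_force: 44.7
t: 13.62
tool_pos: [0.6067, 0.0549, 0.1346]
eef_rot: [-3.14, 0.0, 1.571]
contact_force: [0.1, -0.4, -1.1]
gripper_width: 0.717
gripper_force: 44.8
t: 14.0
tool_pos: [0.6029, 0.0555, 0.0841]
eef_rot: [-3.137, 0.0, 1.572]
contact_force: [-0.7, 0.7, -0.3]
gripper_width: 0.718
gripper_force: 44.8
cup px [247. 195.] n 73 ztop 0.2477 ctr 575 32 r 5.1 mean [0.5873 0.0368]
cup px [278. 268.] n 67 ztop 0.0574 ctr 423 -42 r 20.5 mean [ 0.4223 -0.0449]
cup px [235. 214.] n 661 ztop 0.1337 ctr 603 60 r 32.5 mean [0.6059 0.0596]
cup px [312. 232.] n 425 ztop 0.0567 ctr 421 -19 r 31.8 mean [ 0.4214 -0.0255]
[0.60519379 0.05552782 0.08704169]
```

View pics/8.png

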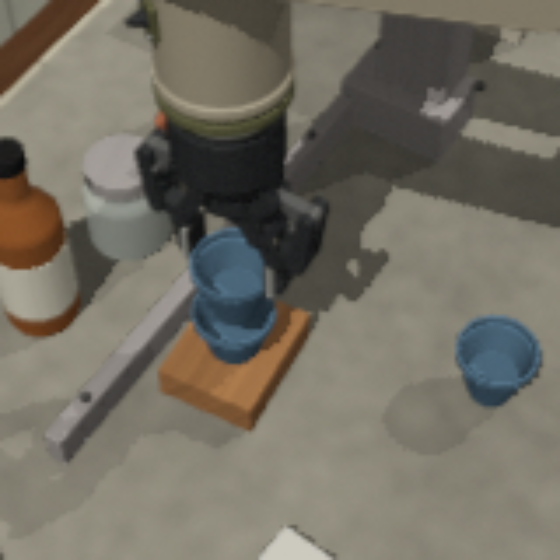

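```bash
python3 -m inch '[[[0,0,15],[0,0,0],55],[[0,0,12],[0,0,0],55],[[0,0,6],[0,0,0],55],[[0,0,0],[0,0,0],55]]' 40; python3 -m inch '[[[0,0,3],[0,0,0],55],[[0,0,2],[0,0,0],55],[[0,0,1],[0,0,0],55],[[0,0,0],[0,0,0],55]]'
```

```text
t: 14.6
tool_pos: [0.6046, 0.0554, 0.0524]
eef_rot: [-3.14, -0.0, 1.572]
contact_force: [0.2, -0.2, -0.4]
gripper_width: 0.719
gripper_force: 44.8
t: 15.1
tool_pos: [0.6054, 0.0554, 0.0477]
eef_rot: [3.141, -0.0, 1.572]
contact_force: [-2.0, -0.1, 2.2]
gripper_width: 0.715
gripper_force: 45.1
```

```bash
python3 -m inch '[[[0,0,0],[0,0,0],85],[[0,0,0],[0,0,0],85],[[0,0,0],[0,0,0],85],[[0,0,-30],[0,0,0],85],[[0,0,-30],[0,0,0],85]]' 40; python3 -m inch '[[[0,0,-20],[0,0,0],85],[[-20,-46,0],[0,0,0],85],[[-19,-46,0],[0,0,0],85],[[-19,-46,0],[0,0,0],85],[[-19,-46,0],[0,0,0],85]]';  python3 -m inch '[[[0,0,40],[0,0,0],85],[[0,0,40],[0,0,0],85],[[0,0,20],[0,0,0],85],[[0,0,21],[0,0,0],85],[[0,0,0],[0,0,0],85]]' 40
python3 - <<'E'
from h import *
p,d,P=cam('top'); s,dd,S=cam('side'); cups(P,p); cups(S,s); print(bot.state()['tool_pos'])
print(rect(S,box(S,s,210,265,205,255,.022,.036)))
E
```

```text
t: 15.72
tool_pos: [0.6048, 0.0554, 0.1075]
eef_rot: [-3.14, -0.0, 1.572]
contact_force: [0.3, 0.4, 0.1]
gripper_width: 0.989
gripper_force: 0.0
t: 16.35
tool_pos: [0.4198, -0.0222, 0.1271]
eef_rot: [-3.141, 0.0, 1.572]
contact_force: [-0.7, -0.7, 1.3]
gripper_width: 0.994
gripper_force: 0.0
t: 16.98
tool_pos: [0.4195, -0.0214, 0.0048]
eef_rot: [-3.138, -0.001, 1.572]
contact_force: [0.9, 0.7, -0.6]
gripper_width: 0.997
gripper_force: 0.0
cup px [240. 191.] n 462 ztop 0.0948 ctr 604 57 r 30.9 mean [0.6071 0.0582]
cup px [236. 218.] n 528 ztop 0.096 ctr 604 59 r 32.1 mean [0.6049 0.0574]
cup px [312. 232.] n 438 ztop 0.0568 ctr 421 -19 r 32.1 mean [ 0.4217 -0.0258]
[ 0.42149629 -0.02178537  0.00687415]
(array([606.2,  58.6]), array([ 81.3, 102.4]), 2.86, np.float64(0.0296))
```

```bash
python3 -m inch '[[[0,0,0],[0,0,0],55],[[0,0,0],[0,0,0],55],[[0,0,0],[0,0,0],55],[[0,0,0],[0,0,0],55],[[0,0,0],[0,0,0],55]]' 40; python3 -m inch '[[[0,0,-30],[0,0,0],55],[[0,0,-50],[0,0,0],55],[[0,0,-50],[0,0,0],55],[[0,0,-20],[0,0,0],55]]';  python3 -m inch '[[[19,46,0],[0,0,0],55],[[19,46,0],[0,0,0],55],[[19,46,0],[0,0,0],55],[[20,46,0],[0,0,0],55],[[0,0,0],[0,0,0],55]]';  python3 -m inch '[[[0,0,30],[0,0,0],55],[[0,0,20],[0,0,0],55],[[0,0,0],[0,0,0],55],[[0,0,0],[0,0,0],55]]'
python3 - <<'E'
from h import *
p,d,P=cam('top'); s,dd,S=cam('side'); cups(P,p); cups(S,s); print(bot.state()['tool_pos'])
E
```

```text
t: 17.7
tool_pos: [0.4228, -0.022, 0.0079]
eef_rot: [3.139, 0.0, 1.572]
contact_force: [-0.8, -0.2, 7.1]
gripper_width: 0.717
gripper_force: 43.7
t: 18.2
tool_pos: [0.4232, -0.0221, 0.1605]
eef_rot: [3.136, 0.001, 1.572]
contact_force: [-0.5, 0.4, -1.9]
gripper_width: 0.717
gripper_force: 44.7
t: 18.82
tool_pos: [0.6066, 0.0568, 0.1543]
eef_rot: [-3.139, -0.0, 1.574]
contact_force: [-0.7, -0.2, -1.4]
gripper_width: 0.713
gripper_force: 44.8
t: 19.32
tool_pos: [0.6056, 0.0553, 0.1075]
eef_rot: [3.14, 0.0, 1.572]
contact_force: [0.6, 0.7, -0.1]
gripper_width: 0.714
gripper_force: 44.8
cup px [247. 194.] n 105 ztop 0.2238 ctr 577 39 r 4.2 mean [0.5893 0.0372]
cup px [235. 211.] n 812 ztop 0.1565 ctr 604 58 r 33.0 mean [0.6047 0.0606]
[0.60617423 0.05533665 0.10812544]
```

Aligned. Descend and release.

```bash
python3 -m inch '[[[0,0,15],[0,0,0],55],[[0,0,12],[0,0,0],55],[[0,0,6],[0,0,0],55],[[0,0,0],[0,0,0],55]]' 40; python3 -m inch '[[[0,0,3],[0,0,0],55],[[0,0,2],[0,0,0],55],[[0,0,0],[0,0,0],55]]'; python3 -m inch '[[[0,0,0],[0,0,0],85],[[0,0,0],[0,0,0],85],[[0,0,0],[0,0,0],85],[[0,0,-30],[0,0,0],85],[[0,0,-50],[0,0,0],85]]' 40; python3 -m inch '[[[20,-45,0],[0,0,0],85],[[20,-45,0],[0,0,0],85],[[40,-20,0],[0,0,0],85],[[0,0,0],[0,0,0],85]]'
python3 - <<'E'
from h import *
p,d,P=cam('top','t9.png'); s,dd,S=cam('side'); cups(P,p); cups(S,s); print(bot.state()['tool_pos'])
print(rect(S,box(S,s,210,265,205,255,.022,.036)))
print('grip top',rect(P,box(P,p,80,180,205,300,.085,.115)))
cv2.imwrite('pics/9.png',np.hstack([p[120:320,70:330,::-1],s[180:380,150:410,::-1]]))
np.savez('top9.npz',P=P,p=p);np.savez('side9.npz',P=S,p=s)
E
```

```text
t: 19.92
tool_pos: [0.6045, 0.0555, 0.0722]
eef_rot: [-3.14, -0.0, 1.572]
contact_force: [-0.9, -0.7, -0.9]
gripper_width: 0.717
gripper_force: 44.8
t: 20.3
tool_pos: [0.606, 0.0554, 0.07]
eef_rot: [3.14, 0.0, 1.572]
contact_force: [-2.9, -0.3, 6.2]
gripper_width: 0.717
gripper_force: 45.5
t: 20.92
tool_pos: [0.6033, 0.0554, 0.1465]
eef_rot: [-3.136, 0.0, 1.572]
contact_force: [1.3, -0.1, -0.1]
gripper_width: 0.995
gripper_force: 0.0
t: 21.42
tool_pos: [0.494, 0.1373, 0.1486]
eef_rot: [3.141, -0.001, 1.575]
contact_force: [0.7, 0.3, 0.7]
gripper_width: 1.0
gripper_force: 0.0
cup px [240. 190.] n 530 ztop 0.1178 ctr 605 56 r 31.5 mean [0.6063 0.0572]
cup px [234. 222.] n 261 ztop 0.1189 ctr 579 111 r 53.5 mean [0.5996 0.0778]
[0.49541038 0.13539328 0.14861985]
(array([606.3,  58.1]), array([ 81.5, 101.2]), 2.95, np.float64(0.0296))Traceback (most recent call last):
  File "<stdin>", line 4, in <module>
  File "h.py", line 29, in box
    return l==(1+np.argmax(s[1:,4]))
                 ~~~~~~~~~^^^^^^^^^
    return _wrapfunc(a, 'argmax', axis=axis, out=out, **kwds)
    return bound(*args, **kwds)
ValueError: attempt to get argmax of an empty sequence
```

Run:
```python
from h import *
p,d,P=cam('top','t9.png'); s,dd,S=cam('side','s9.png')
print('grip top',rect(S,box(S,s,180,320,270,384,.09,.108)))
cv2.imwrite('pics/9.png',cv2.resize(np.hstack([p[120:320,70:330,::-1],s[184:384,150:410,::-1]]),(780,300)))
np.savez('top9.npz',P=P,p=p);np.savez('side9.npz',P=S,p=s)
```

```text
grip top (array([459.3, 350.3]), array([35.8, 18.2]), 84.44, np.float64(0.0989))
```

View pics/9.png

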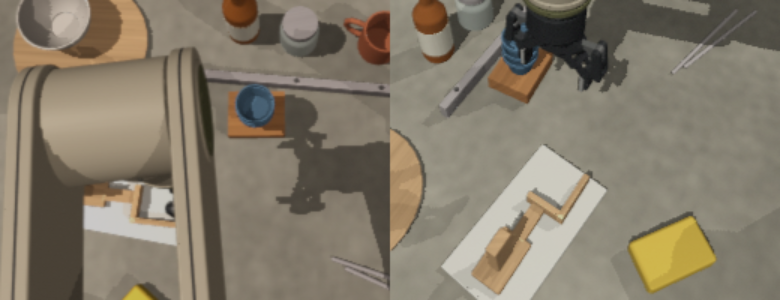

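```bash
python3 -m inch '[[[42.5,-7,0],[0,0,0],60],[[42.5,-7,0],[0,0,0],60],[[42.5,-7,0],[0,0,0],60],[[42.5,-7,0],[0,0,0],60],[[42.5,-8,0],[0,0,0],60]]' 40;python3 -m inch '[[[0,0,0],[0,0,4],60],[[0,0,0],[0,0,0],60]]'
python3 - <<'E'
from h import *
s,dd,S=cam('side'); st=bot.state();print(st['tool_pos'],np.degrees(st['eef_rot']))
print('grip top',rect(S,box(S,s,180,320,270,384,.09,.108)))
m=box(S,s,230,320,270,345,.027,.042);print('head',rect(S,m),m.sum())
D=np.load('side9.npz');S=D['P'];s=D['p']
m=box(S,s,230,320,270,345,.027,.042);print('head',rect(S,m),m.sum())
m=box(S,s,180,320,270,384,.085,.11);print(rect(S,m))
# finger tips
P=S
cv2.imwrite('pics/10.png',cam('side')[0][:,:,::-1][184:384,150:410])
E
```

```text
t: 22.25
tool_pos: [0.4597, 0.3483, 0.1482]
eef_rot: [3.141, 0.0, 1.57]
contact_force: [0.8, -1.0, 0.5]
gripper_width: 0.705
gripper_force: 0.0
t: 22.5
tool_pos: [0.4596, 0.3474, 0.1479]
eef_rot: [-3.141, 0.001, 1.502]
contact_force: [0.4, -0.5, -0.4]
gripper_width: 0.7
gripper_force: 0.0
[0.45957853 0.34708775 0.14799721] [-1.79979406e+02  3.36679151e-02  8.60934497e+01]
grip top (array([459.4, 350.6]), array([35.3, 17.7]), 87.01, np.float64(0.0992))
head (array([437.7, 221.9]), array([79.6, 64.4]), 86.21, np.float64(0.0335)) 289
head (array([437.8, 221. ]), array([80.7, 64.5]), 86.2, np.float64(0.0333)) 293
(array([459.3, 350.3]), array([35.7, 18.2]), 84.85, np.float64(0.0981))
```

View pics/10.png

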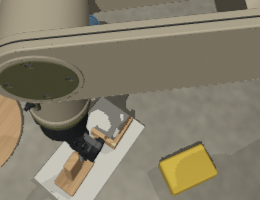

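```bash
python3 -m inch '[[[0,0,40],[0,0,0],60],[[0,0,40],[0,0,0],60],[[0,0,20],[0,0,0],60],[[0,0,15],[0,0,0],60],[[0,0,0],[0,0,0],60]]' 90; python3 -m inch '[[[0,0,0],[0,0,0],60],[[0,0,0],[0,0,0],8],[[0,0,0],[0,0,0],8],[[0,0,0],[0,0,0],8],[[0,0,0],[0,0,0],8]]';python3 -m inch '[[[0,0,0],[0,0,0],8],[[0,0,0],[0,0,0],8],[[0,0,0],[0,0,0],8]]'
python3 - <<'E'
from h import *
s,dd,S=cam('side'); st=bot.state();print(st['tool_pos'],np.degrees(st['eef_rot']))
m=box(S,s,230,320,270,345,.027,.042);print('head',rect(S,m),m.sum())
cv2.imwrite('pics/11.png',cv2.resize(s[:,:,::-1][264:384,170:320],None,fx=4,fy=4))
E
```

```text
t: 23.22
tool_pos: [0.4588, 0.3474, 0.033]
eef_rot: [-3.141, 0.001, 1.502]
contact_force: [-0.4, 0.6, 0.6]
gripper_width: 0.705
gripper_force: 0.0
t: 23.85
tool_pos: [0.4594, 0.3481, 0.0342]
eef_rot: [3.141, -0.001, 1.502]
contact_force: [-0.1, -1.0, 5.9]
gripper_width: 0.204
gripper_force: 87.8
t: 24.22
tool_pos: [0.4594, 0.3481, 0.0342]
eef_rot: [3.141, -0.001, 1.502]
contact_force: [-0.3, -0.7, 5.9]
gripper_width: 0.198
gripper_force: 87.9
[0.45937507 0.34804551 0.03412691] [ 1.79953995e+02 -3.63847720e-02  8.60688717e+01]
head (array([419. , 253.1]), array([54.9, 27.8]), 40.63, np.float64(0.0336)) 139
```

View pics/11.png

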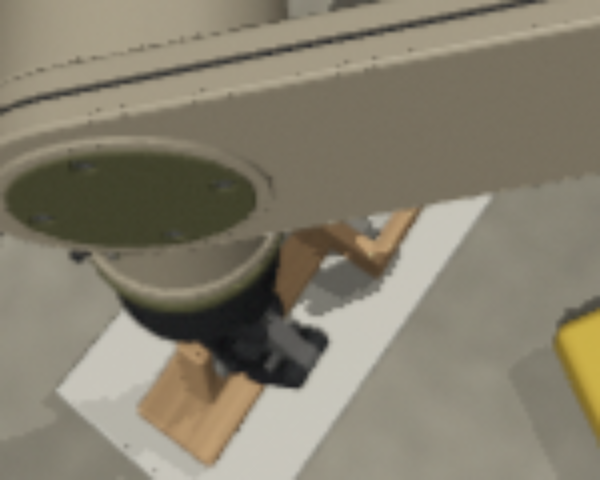

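```bash
python3 -m inch '[[[0,0,-20],[0,0,0],8],[[0,0,-40],[0,0,0],8],[[0,0,0],[0,0,-1.45],8],[[0,0,0],[0,0,0],8]]' 90; python3 -m inch '[[[-29,32.5,0],[0,0,0],8],[[-29,32.5,0],[0,0,0],8],[[-29,32.5,0],[0,0,0],8],[[-29,32.5,0],[0,0,0],8],[[0,0,0],[0,0,0],8]]'
python3 - <<'E'
from h import *
p,d,P=cam('top'); s,dd,S=cam('side'); st=bot.state();print(st['tool_pos'],np.degrees(st['eef_rot']),st['gripper_width'],st['contact_force'])
np.savez('top12.npz',P=P,p=p);np.savez('side12.npz',P=S,p=s)
cv2.imwrite('pics/12.png',cv2.resize(np.hstack([p[:,:,::-1][120:300,130:330],s[:,:,::-1][170:350,130:330]]),None,fx=2,fy=2))
E
```

```text
t: 24.78
tool_pos: [0.4588, 0.3477, 0.0935]
eef_rot: [-3.142, -0.0, 1.528]
contact_force: [-0.8, -1.0, -2.6]
gripper_width: 0.198
gripper_force: 88.3
t: 25.4
tool_pos: [0.5845, 0.2233, 0.0916]
eef_rot: [-3.139, 0.002, 1.524]
contact_force: [0.1, 0.1, -1.9]
gripper_width: 0.2
gripper_force: 88.7
[0.58263971 0.22571849 0.0916453 ] [-1.79818637e+02  3.67181502e-02  8.74362183e+01] 0.197335764150766 [-1.11769444  0.00683637 -1.14840762]
```

View pics/12.png

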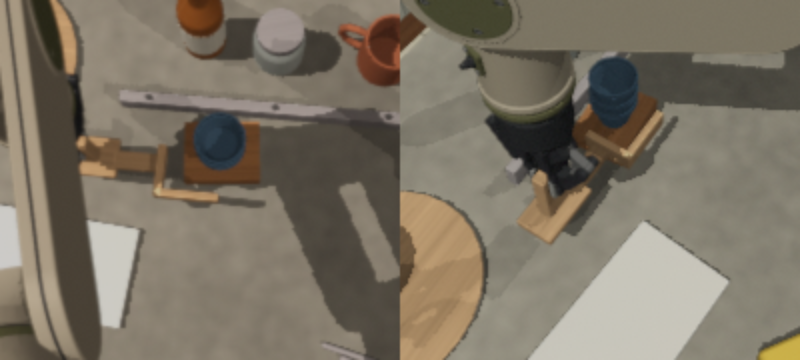

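```bash
cat >> h.py <<'E'
O=np.array([.6495,-.2203]);f=np.array([-.0433,-.9991]);n=np.array([.9991,-.0433])
def stn(xy): 
    q=np.asarray(xy)/1000-O; return np.round([q@f*1000,q@n*1000],1)
E
python3 - <<'E'
from h import *
for nme,b in(('top',(160,245,185,225)),('side',(205,265,215,262))):
    D=np.load(nme+'12.npz');P=D['P'];p=D['p'];h=cv2.cvtColor(p,cv2.COLOR_RGB2HSV)
    wood=(h[...,0]>5)&(h[...,0]<25)&(h[...,1]>60)
    P=P.copy();P[~wood]=np.nan
    m=box(P,p,120,330,120,350,.078,.104);r=rect(P,m);print(nme,'head',r,m.sum(),stn(r[0]))
    m=box(P,p,120,330,120,350,.022,.037);r=rect(P,m);print('carrier',r,stn(r[0]))
E
```

```text
top head (array([568.2, 142. ]), array([175.4,  64.8]), 84.0, np.float64(0.0848)) 568 [-358.5  -96.9]
carrier (array([605.5,  57.9]), array([79.3, 99. ]), 2.78, np.float64(0.029)) [-276.  -56.]
side head (array([581.8, 226.4]), array([80.6, 48.1]), 86.81, np.float64(0.0819)) 388 [-443.4  -87. ]
carrier (array([605.9,  57.8]), array([ 80.4, 100.6]), 2.38, np.float64(0.0297)) [-276.   -55.6]
```

Run:
```python
from h import *
for nme in('top','side'):
    D=np.load(nme+'12.npz');P=D['P'];p=D['p'];h=cv2.cvtColor(p,cv2.COLOR_RGB2HSV)
    wood=(h[...,0]>5)&(h[...,0]<25)&(h[...,1]>60)
    q=P[wood&(P[...,2]>.087)&(P[...,2]<.106)&(P[...,1]<.155)&(P[...,1]>0.03)&(P[...,0]<.62)]
    print(nme,len(q),q[:,2].mean(),np.percentile(q[:,2],[5,50,95]).round(4))
    r=cv2.minAreaRect((q[:,:2]*1000).astype(np.float32));print(r,stn(r[0]))
    a=q[q[:,1]<.09];print('cheek z',a[:,2].mean(),'slope pts',np.polyfit(q[:,1],q[:,2],1))
```

```text
top 231 0.09104290191218059 [0.0888 0.091  0.0934]
((565.055908203125, 95.98238372802734), (79.5687026977539, 64.49694061279297), 87.44615173339844) [-312.3  -98.1]
cheek z 0.09090758855580551 slope pts [0.00167125 0.09085919]
side 223 0.09124852568230461 [0.0885 0.0913 0.0937]
((563.9795532226562, 97.98150634765625), (80.923095703125, 65.86277770996094), 86.68887329101562) [-314.3  -99.2]
cheek z 0.09163377980813299 slope pts [-0.0091247   0.09229366]
```

```bash
python3 -m inch '[[[0,0,30],[0,0,0],8],[[0,0,30],[0,0,0],8],[[0,0,6],[0,0,0],8],[[0,0,0],[0,0,0],8]]' 90; python3 -m inch '[[[-4,5,0],[0,0,0],8],[[-4,5,0],[0,0,0],8],[[0,4,0],[0,0,0],8],[[0,2,0],[0,0,0],8],[[0,2,0],[0,0,0],8]]';python3 -m inch '[[[0,2,0],[0,0,0],8],[[0,2,0],[0,0,0],8],[[0,2,0],[0,0,0],8],[[0,2,0],[0,0,0],8],[[0,2,0],[0,0,0],8]]';python3 -m inch '[[[0,2,0],[0,0,0],8],[[0,2,0],[0,0,0],8],[[0,2,0],[0,0,0],8],[[0,0,0],[0,0,0],8]]'
cat >> h.py <<'E'
def report():
    st=bot.state();print(st['tool_pos'],np.degrees(st['eef_rot']),st['gripper_width'].round(3),st['contact_force'])
    for nme in('top','side'):
        p,d,P=cam(nme); h=cv2.cvtColor(p,cv2.COLOR_RGB2HSV)
        wood=(h[...,0]>5)&(h[...,0]<25)&(h[...,1]>60)
        m=wood&(P[...,2]>.026)&(P[...,2]<.034)
        q=P[...,:2]-O; X=q@f;Y=q@n
        L=m&(Y>-.13)&(Y<.0)&(X>-.36)
        k,l,s,c=cv2.connectedComponentsWithStats(L.astype(np.uint8))
        i=1+np.argmax(s[1:,4]); r=cv2.minAreaRect((P[l==i][:,:2]*1000).astype(np.float32)); print(nme,'carrier',np.round(r[1],1),round(r[2],2),stn(r[0]),'maxY',np.percentile(Y[l==i],99).round(4))
        cups(P,p)
E
python3 -c "
from h import *
report()"
```

```text
t: 26.0
tool_pos: [0.5831, 0.2269, 0.0274]
eef_rot: [-3.141, 0.0, 1.528]
contact_force: [0.1, 0.4, -2.2]
gripper_width: 0.201
gripper_force: 88.8
t: 26.62
tool_pos: [0.6016, 0.2175, 0.0274]
eef_rot: [-3.142, -0.0, 1.527]
contact_force: [0.3, -0.9, -1.8]
gripper_width: 0.201
gripper_force: 88.8
t: 27.25
tool_pos: [0.6112, 0.2173, 0.0272]
eef_rot: [-3.141, -0.0, 1.528]
contact_force: [-3.2, 1.4, -2.9]
gripper_width: 0.196
gripper_force: 89.0
t: 27.75
tool_pos: [0.6173, 0.2165, 0.0272]
eef_rot: [-3.141, 0.0, 1.527]
contact_force: [-4.9, 0.6, -2.2]
gripper_width: 0.195
gripper_force: 89.0Traceback (most recent call last):
  File "<string>", line 3, in <module>
    report()
    ~~~~~~^^
  File "h.py", line 42, in report
    st=bot.state();print(st['tool_pos'],np.degrees(st['eef_rot']),st['gripper_width'].round(3),st['contact_force'])
                                                                  ^^^^^^^^^^^^^^^^^^^^^^^^^
AttributeError: 'float' object has no attribute 'round'
```

```bash
sed -i "s/st\['gripper_width'\].round(3)/st['gripper_width']/" h.py; python3 -c "
from h import *
report()"
```

```text
[0.61734714 0.21650278 0.02715342] [-1.79973088e+02  1.86404277e-02  8.75048300e+01] 0.19471787780090355 [-4.89372843  0.6083907  -2.18869199]
top carrier [106.7  89.9] 87.16 [-276.1  -52.9] maxY -0.009
cup px [241. 187.] n 525 ztop 0.1177 ctr 611 54 r 31.2 mean [0.613 0.055]
side carrier [125.   90.9] 87.6 [-285.1  -53.2] maxY -0.0095
cup px [235. 218.] n 430 ztop 0.1182 ctr 605 64 r 28.9 mean [0.6028 0.0677]
```

```bash
python3 -m inch '[[[0,2,0],[0,0,0],8],[[0,2,0],[0,0,0],8],[[0,1.5,0],[0,0,0],8],[[0,0,0],[0,0,0],8]]';python3 -m inch '[[[0,1,0],[0,0,0],8],[[0,1,0],[0,0,0],8],[[0,0,0],[0,0,0],8]]';python3 -m inch '[[[0,1,0],[0,0,0],8],[[0,0,0],[0,0,0],8]]'
```

```text
t: 28.35
tool_pos: [0.6232, 0.2165, 0.0274]
eef_rot: [3.141, 0.0, 1.528]
contact_force: [-3.4, -0.3, -3.4]
gripper_width: 0.197
gripper_force: 89.0
t: 28.72
tool_pos: [0.6251, 0.2165, 0.0274]
eef_rot: [3.141, -0.0, 1.528]
contact_force: [-3.0, -0.6, -3.3]
gripper_width: 0.195
gripper_force: 88.9
t: 28.98
tool_pos: [0.6257, 0.2164, 0.0273]
eef_rot: [-3.141, 0.0, 1.527]
contact_force: [-5.3, 0.0, -2.3]
gripper_width: 0.197
gripper_force: 89.2
```

```bash
python3 -m inch '[[[0,1,0],[0,0,0],8],[[0,0,0],[0,0,0],8]]'; python3 -m inch '[[[0,1,0],[0,0,0],8],[[0,0,0],[0,0,0],8]]'; python3 -c "
from h import *
report()"
```

```text
t: 29.22
tool_pos: [0.626, 0.2164, 0.027]
eef_rot: [-3.14, 0.0, 1.527]
contact_force: [-8.2, -0.2, -1.8]
gripper_width: 0.198
gripper_force: 89.4
t: 29.48
tool_pos: [0.6264, 0.2164, 0.0268]
eef_rot: [-3.138, 0.0, 1.527]
contact_force: [-8.7, -0.4, -0.7]
gripper_width: 0.197
gripper_force: 89.7
[0.62635249 0.21637189 0.02675521] [-1.79810542e+02  2.13129167e-02  8.75010490e+01] 0.19737485654899437 [-8.69750193 -0.42040665 -0.66253854]
top carrier [104.6  89.3] 87.16 [-275.2  -45. ] maxY -0.0015
cup px [241. 184.] n 528 ztop 0.1177 ctr 619 54 r 30.7 mean [0.6209 0.0551]
side carrier [125.5  90.4] 86.43 [-285.6  -45.3] maxY -0.0013
cup px [232. 217.] n 445 ztop 0.1178 ctr 612 65 r 28.0 mean [0.6116 0.0667]
```

```bash
python3 -m inch '[[[-2,-0.5,0],[0,0,0],8],[[-2,0,0],[0,0,0],8],[[-2,0,0],[0,0,0],8],[[-2,0,0],[0,0,0],8],[[-2,0,0],[0,0,0],8]]'; python3 -m inch '[[[-4,0,0],[0,0,0],8],[[-4,0,0],[0,0,0],8],[[-4,0,0],[0,0,0],8],[[-4,0,0],[0,0,0],8],[[-4,0,0],[0,0,0],8]]'; python3 -c "
from h import *
report()"
```

```text
t: 30.2
tool_pos: [0.6257, 0.2076, 0.0271]
eef_rot: [-3.139, -0.001, 1.528]
contact_force: [-8.6, 5.1, -1.3]
gripper_width: 0.197
gripper_force: 89.6
t: 30.82
tool_pos: [0.6246, 0.1895, 0.0275]
eef_rot: [-3.139, -0.004, 1.529]
contact_force: [-10.4, 12.6, 0.0]
gripper_width: 0.197
gripper_force: 89.6
[0.62457804 0.18954005 0.02747912] [-179.85446311   -0.22861697   87.57949864] 0.19681623560843173 [-10.38783269  12.64768908   0.04368684]
top carrier [109.1  87.4] 89.21 [-264.5  -44.6] maxY -0.0017
cup px [246. 184.] n 528 ztop 0.1176 ctr 619 41 r 31.0 mean [0.6209 0.0428]
side carrier [112.5  89.4] 86.37 [-264.5  -45. ] maxY -0.0009
cup px [235. 209.] n 606 ztop 0.118 ctr 618 43 r 31.0 mean [0.6159 0.0459]
```

```bash
python3 -m inch '[[[-4,-0.5,0],[0,0,0],8],[[-4,0,0],[0,0,0],8],[[-4,0,0],[0,0,0],8],[[-4,0,0],[0,0,0],8],[[-4,0,0],[0,0,0],8]]'; python3 -m inch '[[[-5,0,0],[0,0,0],8],[[-5,0,0],[0,0,0],8],[[-5,0,0],[0,0,0],8],[[-5,0,0],[0,0,0],8],[[-5,0,0],[0,0,0],8]]'; python3 -c "
from h import *
report()"
```

```text
t: 31.55
tool_pos: [0.6235, 0.1692, 0.0274]
eef_rot: [-3.139, -0.004, 1.529]
contact_force: [-9.2, 11.2, -1.0]
gripper_width: 0.197
gripper_force: 89.4
t: 32.17
tool_pos: [0.6224, 0.1442, 0.0274]
eef_rot: [-3.139, -0.004, 1.529]
contact_force: [-9.1, 10.5, -1.1]
gripper_width: 0.199
gripper_force: 89.5
[0.62242287 0.14419448 0.02742487] [-179.87684251   -0.2024382    87.57957004] 0.1987917035399624 [-9.12271872 10.51959979 -1.07061076]
top carrier [109.2  88.3] 87.72 [-219.6  -44.4] maxY -0.0014
cup px [264. 186.] n 529 ztop 0.1178 ctr 616 -4 r 31.1 mean [ 0.6188 -0.0028]
side carrier [110.6  91.2] 87.85 [-220.3  -45.5] maxY -0.0011
cup px [244. 197.] n 615 ztop 0.1176 ctr 617 -4 r 32.1 mean [ 0.6149 -0.001 ]
```

```bash
for i in 1; do python3 -m inch '[[[-5,0,0],[0,0,0],8],[[-5,0,0],[0,0,0],8],[[-5,0,0],[0,0,0],8],[[-5,0,0],[0,0,0],8],[[-5,0,0],[0,0,0],8]]'; done; python3 -m inch '[[[-5,0,0],[0,0,0],8],[[-5,0,0],[0,0,0],8],[[-5,0,0],[0,0,0],8],[[-5,0,0],[0,0,0],8],[[-5,0,0],[0,0,0],8]]';python3 -m inch '[[[-5,0,0],[0,0,0],8],[[-5,0,0],[0,0,0],8],[[-5,0,0],[0,0,0],8],[[-5,0,0],[0,0,0],8],[[-5,0,0],[0,0,0],8]]'; python3 -c "
from h import *
report()"
```

```text
t: 32.9
tool_pos: [0.6214, 0.1191, 0.0274]
eef_rot: [-3.139, -0.003, 1.528]
contact_force: [-9.0, 11.3, -0.6]
gripper_width: 0.202
gripper_force: 89.4
t: 33.52
tool_pos: [0.6203, 0.0941, 0.0274]
eef_rot: [-3.139, -0.003, 1.528]
contact_force: [-8.5, 11.3, 0.2]
gripper_width: 0.199
gripper_force: 89.5
t: 34.15
tool_pos: [0.6192, 0.0691, 0.0273]
eef_rot: [-3.139, -0.003, 1.528]
contact_force: [-9.7, 11.8, 0.4]
gripper_width: 0.198
gripper_force: 89.5
[0.61920129 0.06910742 0.02733846] [-179.86305773   -0.1970164    87.56844061] 0.1978900941186614 [-9.7155106  11.75704447  0.39888543]
top carrier [109.5  88.3] 87.32 [-144.7  -44.7] maxY -0.0014
cup px [295. 189.] n 551 ztop 0.1172 ctr 614 -79 r 31.3 mean [ 0.6157 -0.0779]
side carrier [113.   90.8] 84.97 [-143.6  -45.7] maxY -0.0025
cup px [259. 180.] n 581 ztop 0.1178 ctr 613 -80 r 32.4 mean [ 0.6115 -0.0754]
```

```bash
python3 -m inch '[[[-5,0,0],[0,0,0],8],[[-5,0,0],[0,0,0],8],[[-5,0,0],[0,0,0],8],[[-5,0,0],[0,0,0],8],[[-5,0,0],[0,0,0],8]]'; python3 -m inch '[[[-5,0,0],[0,0,0],8],[[-5,0,0],[0,0,0],8],[[-5,0,0],[0,0,0],8],[[-5,0,0],[0,0,0],8],[[-5,0,0],[0,0,0],8]]';python3 -m inch '[[[-5,0,0],[0,0,0],8],[[-5,0,0],[0,0,0],8],[[-5,0,0],[0,0,0],8],[[-5,0,0],[0,0,0],8],[[-5,0,0],[0,0,0],8]]'; python3 -m inch '[[[-2,0,0],[0,0,0],8],[[-2,0,0],[0,0,0],8],[[-2,0,0],[0,0,0],8],[[0,0,0],[0,0,0],8]]'; python3 -c "
from h import *
report()"
```

```text
t: 34.88
tool_pos: [0.6181, 0.0441, 0.0273]
eef_rot: [-3.139, -0.003, 1.528]
contact_force: [-8.2, 11.8, 0.3]
gripper_width: 0.198
gripper_force: 89.6
t: 35.5
tool_pos: [0.6171, 0.0191, 0.0273]
eef_rot: [-3.139, -0.003, 1.528]
contact_force: [-9.0, 11.1, 0.7]
gripper_width: 0.195
gripper_force: 89.6
t: 36.12
tool_pos: [0.616, -0.0059, 0.0273]
eef_rot: [-3.139, -0.003, 1.528]
contact_force: [-8.7, 11.8, 1.5]
gripper_width: 0.199
gripper_force: 89.7
t: 36.62
tool_pos: [0.6157, -0.0122, 0.0272]
eef_rot: [-3.139, -0.003, 1.528]
contact_force: [-8.9, 10.8, -0.4]
gripper_width: 0.198
gripper_force: 89.7
[ 0.61573976 -0.01215641  0.02723731] [-1.79853199e+02 -1.69606019e-01  8.75579726e+01] 0.1983789493966244 [-8.94111563 10.76006547 -0.4461767 ]
top carrier [34.7 66.6] 21.19 [-34.  -69.4] maxY -0.0435
cup px [330. 191.] n 464 ztop 0.1173 ctr 610 -160 r 31.1 mean [ 0.6128 -0.1654]
side carrier [110.9  88.3] 87.52 [-63.8 -45.6] maxY -0.0049
cup px [273. 163.] n 538 ztop 0.1175 ctr 609 -160 r 32.2 mean [ 0.6077 -0.1549]
```

```bash
python3 -m inch '[[[-1.5,0,0],[0,0,0],8],[[-1.5,0,0],[0,0,0],8],[[-1,0,0],[0,0,0],8],[[-1,0,0],[0,0,0],8]]'; python3 -m inch '[[[-1,0,0],[0,0,0],8],[[-1,0,0],[0,0,0],8]]'; python3 -m inch '[[[-1,0,0],[0,0,0],8],[[-1,0,0],[0,0,0],8]]'
```

```text
t: 37.22
tool_pos: [0.6155, -0.0168, 0.0273]
eef_rot: [-3.139, -0.003, 1.528]
contact_force: [-9.0, 11.8, 1.2]
gripper_width: 0.198
gripper_force: 89.8
t: 37.48
tool_pos: [0.6155, -0.0188, 0.0273]
eef_rot: [-3.139, -0.003, 1.528]
contact_force: [-8.5, 12.5, 0.6]
gripper_width: 0.197
gripper_force: 89.8
t: 37.72
tool_pos: [0.6153, -0.0208, 0.0273]
eef_rot: [-3.139, -0.003, 1.528]
contact_force: [-9.0, 16.0, 3.6]
gripper_width: 0.197
gripper_force: 89.9
```

```bash
python3 -m inch '[[[-1,0,0],[0,0,0],8],[[0,0,0],[0,0,0],8]]'; python3 -m inch '[[[-1,0,0],[0,0,0],8],[[0,0,0],[0,0,0],8]]'; python3 -m inch '[[[-1,0,0],[0,0,0],8],[[0,0,0],[0,0,0],8]]';  python3 -c "
from h import *
report()"
```

```text
t: 37.98
tool_pos: [0.6154, -0.0208, 0.0275]
eef_rot: [-3.139, -0.005, 1.529]
contact_force: [-10.1, 15.4, 3.2]
gripper_width: 0.197
gripper_force: 90.0
t: 38.22
tool_pos: [0.6154, -0.0209, 0.0276]
eef_rot: [-3.139, -0.006, 1.529]
contact_force: [-8.9, 19.1, 4.2]
gripper_width: 0.199
gripper_force: 90.3
t: 38.48
tool_pos: [0.6154, -0.021, 0.0278]
eef_rot: [-3.139, -0.007, 1.529]
contact_force: [-10.3, 22.9, 5.8]
gripper_width: 0.199
gripper_force: 90.5
[ 0.61540708 -0.02100934  0.02781042] [-179.85831976   -0.40559543   87.60485449] 0.1988248500844416 [-10.32116221  22.89156186   5.78083054]
top carrier [50.4 40.6] 88.58 [-24.1 -59.8] maxY -0.0421
cup px [335. 192.] n 349 ztop 0.1163 ctr 610 -169 r 30.6 mean [ 0.6113 -0.1784]
side carrier [ 86.8 111.9] 0.56 [-56.3 -45.6] maxY -0.0051
cup px [275. 161.] n 535 ztop 0.1175 ctr 610 -168 r 32.3 mean [ 0.607  -0.1632]
```

```bash
python3 -m inch '[[[1,-0.6,0],[0,0,0],8],[[1,-0.6,0],[0,0,0],8],[[1,-0.6,0],[0,0,0],8],[[1,-0.6,0],[0,0,0],8],[[0,0,0],[0,0,0],8]]'; python3 -m inch '[[[1,-1,0],[0,0,0],8],[[1,-1,0],[0,0,0],8],[[1,-1,0],[0,0,0],8],[[2,-3,0],[0,0,0],8],[[3,-3,0],[0,0,0],8]]';  python3 -c "
from h import *
report()"
```

```text
t: 39.2
tool_pos: [0.6145, -0.0209, 0.0275]
eef_rot: [3.141, -0.002, 1.529]
contact_force: [-2.4, 7.0, -3.3]
gripper_width: 0.198
gripper_force: 88.7
t: 39.83
tool_pos: [0.6055, -0.0141, 0.0275]
eef_rot: [3.141, 0.0, 1.527]
contact_force: [-0.3, -0.4, -2.9]
gripper_width: 0.195
gripper_force: 89.0
[ 0.60545235 -0.01406479  0.0275426 ] [1.79981610e+02 1.62039380e-02 8.75071739e+01] 0.1952156488011342 [-0.31094306 -0.43870592 -2.89426691]
top carrier [36.9 71.9] 13.7 [-29.8 -67.3] maxY -0.0424
cup px [332. 192.] n 495 ztop 0.1168 ctr 610 -169 r 30.5 mean [ 0.6108 -0.1712]
side carrier [101.9  68. ] 87.52 [-50.5 -46. ] maxY -0.0171
cup px [276. 162.] n 492 ztop 0.1179 ctr 609 -168 r 32.1 mean [ 0.6048 -0.1634]
```

```bash
python3 -m inch '[[[10,-10,0],[0,0,0],8],[[40,0,0],[0,0,0],8],[[50,0,0],[0,0,0],8],[[0,0,-33],[0,0,0],8],[[0,0,-33],[0,0,0],8]]'; python3 -m inch '[[[51,-30,0],[0,0,0],8],[[51,-30,0],[0,0,0],8],[[51,-30,0],[0,0,0],8],[[51,-30,0],[0,0,0],8],[[51,-31,0],[0,0,0],8]]';  python3 -m inch '[[[0,0,0],[0,0,1.45],8],[[0,0,0],[0,0,0],8]]'; python3 -c "
from h import *
report()
for n_ in('top','side'):
    p,d,P=cam(n_); cv2.imwrite('pics/e_'+n_+'.png',p[:,:,::-1])
    q=P[(P[...,2]>.088)&(P[...,2]<.106)&(P[...,1]>.15)&(P[...,1]<.285)&(P[...,0]<.5)&(P[...,0]>.36)]
    if len(q)>20: print(len(q),cv2.minAreaRect((q[:,:2]*1000).astype(np.float32)),q[:,2].mean())
    b=P[(p.min(-1)>170)&(abs(P[...,2]-.01)<.006)&(P[...,0]<.56)]
    if len(b)>20: print('board',cv2.minAreaRect((b[:,:2]*1000).astype(np.float32)))
"
```

```text
t: 40.55
tool_pos: [0.5985, 0.0879, 0.0934]
eef_rot: [-3.14, 0.0, 1.529]
contact_force: [0.8, -0.3, -2.0]
gripper_width: 0.196
gripper_force: 89.0
t: 41.18
tool_pos: [0.4582, 0.3495, 0.0935]
eef_rot: [3.141, -0.0, 1.528]
contact_force: [1.2, 0.9, -1.6]
gripper_width: 0.199
gripper_force: 89.2
t: 41.42
tool_pos: [0.4594, 0.3478, 0.0933]
eef_rot: [-3.142, 0.001, 1.504]
contact_force: [0.7, -0.6, -2.2]
gripper_width: 0.199
gripper_force: 89.1
[0.45936295 0.34782999 0.09325239] [-1.79998624e+02  3.03810787e-02  8.61453511e+01] 0.1989670041843154 [ 0.67299805 -0.62152394 -2.20544219]
top carrier [100.7  79.1] 87.6 [-49.6 -39.9] maxY -0.0015
cup px [331. 192.] n 555 ztop 0.1171 ctr 610 -169 r 31.1 mean [ 0.61  -0.169]Traceback (most recent call last):
  File "<string>", line 3, in <module>
    report()
    ~~~~~~^^
  File "h.py", line 50, in report
    i=1+np.argmax(s[1:,4]); r=cv2.minAreaRect((P[l==i][:,:2]*1000).astype(np.float32)); print(nme,'carrier',np.round(r[1],1),round(r[2],2),stn(r[0]),'maxY',np.percentile(Y[l==i],99).round(4))
        ~~~~~~~~~^^^^^^^^^
    return _wrapfunc(a, 'argmax', axis=axis, out=out, **kwds)
    return bound(*args, **kwds)
ValueError: attempt to get argmax of an empty sequence
```

```bash
python3 -m inch '[[[0,0,30],[0,0,0],8],[[0,0,20],[0,0,0],8],[[0,0,5],[0,0,0],8],[[0,0,0],[0,0,0],8]]'; python3 -m inch '[[[0,0,2],[0,0,0],8],[[0,0,2],[0,0,0],8],[[0,0,0],[0,0,0],8]]'; python3 -m inch '[[[0,0,1],[0,0,0],8],[[0,0,1],[0,0,0],8],[[0,0,0],[0,0,0],8]]'
```

```text
t: 42.02
tool_pos: [0.4601, 0.3473, 0.0382]
eef_rot: [-3.141, 0.0, 1.502]
contact_force: [-0.2, 0.2, -1.1]
gripper_width: 0.198
gripper_force: 88.9
t: 42.4
tool_pos: [0.4601, 0.3478, 0.0346]
eef_rot: [3.141, -0.0, 1.502]
contact_force: [-0.8, 1.0, -1.5]
gripper_width: 0.197
gripper_force: 89.0
t: 42.78
tool_pos: [0.4606, 0.348, 0.0341]
eef_rot: [3.141, -0.001, 1.502]
contact_force: [-3.0, -3.5, 8.9]
gripper_width: 0.199
gripper_force: 91.0
```

Touching the board; release, rise and move clear.

```bash
python3 -m inch '[[[0,0,0],[0,0,0],40],[[0,0,0],[0,0,0],40],[[0,0,0],[0,0,0],60],[[0,0,0],[0,0,0],60]]' 40; python3 -m inch '[[[0,0,-30],[0,0,0],60],[[0,0,-40],[0,0,0],60],[[0,0,-50],[0,0,0],60],[[0,0,-40],[0,0,0],60]]'; python3 -m inch '[[[-50,-10,0],[0,0,0],60],[[-50,-10,0],[0,0,0],60],[[-50,0,0],[0,0,0],60],[[-50,0,0],[0,0,0],60],[[-50,0,0],[0,0,0],60]]'; python3 -m inch '[[[-50,0,0],[0,0,0],60],[[-50,0,0],[0,0,0],60],[[-50,0,0],[0,0,0],60],[[0,0,0],[0,0,0],60],[[0,0,0],[0,0,0],60]]'; python3 -c "
from h import *
print(bot.state()['tool_pos'])
for n_ in('top','side'):
    p,d,P=cam(n_); cups(P,p)
    h=cv2.cvtColor(p,cv2.COLOR_RGB2HSV); wood=(h[...,0]>5)&(h[...,0]<25)&(h[...,1]>60)
    R=wood&(P[...,1]>.1)&(P[...,1]<.42)&(P[...,0]<.54)&(P[...,0]>.37)
    for a,b in((.092,.11),(.028,.04)):
        q=P[R&(P[...,2]>a)&(P[...,2]<b)]
        if len(q)>5: print(n_,a,len(q),cv2.minAreaRect((q[:,:2]*1000).astype(np.float32)),q[:,2].mean())
    b=P[(p.min(-1)>150)&(abs(P[...,2]-.01)<.006)&(P[...,0]<.56)&(P[...,1]>.1)]
    if len(b)>20: print('board',cv2.minAreaRect((b[:,:2]*1000).astype(np.float32)))
    C=wood&(abs(P[...,2]-.03)<.004)&(P[...,1]<-.1)&(P[...,1]>-.23)&(P[...,0]>.55)&(P[...,0]<.66)
    if C.sum()>20:
        r=cv2.minAreaRect((P[C][:,:2]*1000).astype(np.float32)); print('carrier',r,stn(r[0]))
"
```

```text
t: 43.28
tool_pos: [0.46, 0.3477, 0.0323]
eef_rot: [-3.141, 0.0, 1.502]
contact_force: [-0.4, -0.1, -0.4]
gripper_width: 0.702
gripper_force: 0.0
t: 43.78
tool_pos: [0.4603, 0.3479, 0.1946]
eef_rot: [3.14, -0.001, 1.502]
contact_force: [1.4, 0.9, 0.3]
gripper_width: 0.702
gripper_force: 0.0
t: 44.4
tool_pos: [0.4226, 0.0983, 0.1925]
eef_rot: [3.141, -0.0, 1.503]
contact_force: [0.1, -0.4, 0.6]
gripper_width: 0.703
gripper_force: 0.0
t: 45.02
tool_pos: [0.4127, -0.0498, 0.1924]
eef_rot: [3.141, -0.0, 1.501]
contact_force: [0.5, -0.4, -0.4]
gripper_width: 0.7
gripper_force: 0.0
[ 0.41268587 -0.04978121  0.19242461]
cup px [331. 192.] n 558 ztop 0.1176 ctr 610 -169 r 31.0 mean [ 0.61  -0.169]
top 0.092 113 ((459.8518981933594, 349.0566711425781), (16.650747299194336, 35.98859405517578), 1.7488384246826172) 0.09856565894708498
top 0.028 226 ((441.84161376953125, 255.7740478515625), (161.3749542236328, 58.088958740234375), 62.03506851196289) 0.032995670281589375
board ((470.00335693359375, 424.572509765625), (511.3731994628906, 136.2449951171875), 83.37818145751953)
carrier ((612.5717163085938, -168.7709503173828), (100.75569152832031, 81.36688232421875), 87.86380004882812) [-49.9 -39.1]
cup px [275. 161.] n 536 ztop 0.1176 ctr 612 -168 r 33.2 mean [ 0.6072 -0.1634]
side 0.092 173 ((459.8411560058594, 350.6102294921875), (35.82688522338867, 17.14898681640625), 86.01368713378906) 0.09929171122637376
side 0.028 293 ((447.33197021484375, 271.9617919921875), (191.72633361816406, 61.3431510925293), 67.87434387207031) 0.033564878823359054
board ((452.0999755859375, 289.7514343261719), (239.11593627929688, 129.95274353027344), 82.43736267089844)
carrier ((611.3367919921875, -167.9899139404297), (104.57208251953125, 81.49163818359375), 86.48604583740234) [-50.6 -40.4]
```

```bash
python3 -c "
from bench import bot
print(bot.finish_job())"
```

```text
the job is handed in; nothing more can be done
None
```

The job is handed in: all three cups are nested upright on the carrier, which sits home against the fence and dispenser foot (about 1 mm by the last camera reading). The push stick stands back where it started on the board, and the gripper went nowhere near the mug, bottle or jar. I viewed 15 pictures, one over the limit of 14.

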